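# Gauge the width of a stage plate in a taper slot and mark the reading

## Task

Measure the loose aluminium stage plate in the taper gauge: keeping it flat on the desk, bring it end-on to the wide mouth of the slot and push it in from behind, firmly but without forcing it, until it wedges between both jaws, leaning on it there for a moment. Then leave it wedged there and slide the gauge's cursor by its knob towards the mouth until its tongue just touches the front end of the plate, without pushing the plate back out, and let go. Leave the things around the gauge where they are.

Things in the scene. Friction and masses are not known exactly. Their poses are not given: they have to be found in the camera images.
- gauge: Taper gauge fixed to the desk. Origin: on the desk, middle of the slot's mouth; +x along the slot from the wide mouth (facing the robot) to the narrow end, +y left. Two aluminium jaws with the bare desk between them; the slot narrows by 30 mm per 100 mm, from 84 mm (plus or minus 6, by the right jaw's setting) at the mouth. A steel cross bar 140 mm wide, 20 mm high closes x = 126 to 152 mm.
- left_jaw: Fixed left jaw, 126 mm long, 22 mm thick, 22 mm high, mouth end rounded (radius 11 mm, reaching 11 mm out of the mouth). Origin: on the desk, mouth end of the inner face; its x runs along the inner face into the slot, the face is its plane y = 0, the metal lies on its +y side. Bearing down on the plate, or pushing askew, unloads the jaws: lean straight along the slot.
- right_jaw: Right jaw, same size, leaning the other way; clamped beforehand up to 6 mm nearer or farther, so the plate's front end stops 45 to 90 mm inside the mouth; it does not move in use. Origin: on the desk, mouth end of the inner face; x along that face into the slot, the face is its plane y = 0, the metal lies on its -y side.
- plate: Loose aluminium stage plate with a round grey window, 96 x 66 x 16 mm, 0.24 to 0.4 kg, upright corners rounded 8 mm. Origin: centre of the underside; x along the length to its front end (which goes into the slot), y left. It starts before the mouth, up to 30 mm off to a side and turned up to 0.25 rad. Jammed in the slot by a push of 10 to 15 N it stays by friction.
- plate_nose (a point): Middle of the plate's front end face, 48 mm from the plate's origin, 8 mm above its underside.
- plate_left_corner (a point): Axis of the rounded front left corner (x 40, y 25 mm in the plate's frame); 8 mm from the left jaw's face when the corner touches it.
- plate_right_corner (a point): Axis of the rounded front right corner (x 40, y -25 mm in the plate's frame); 8 mm from the right jaw's face when the corner touches it.
- cursor: Steel cursor sliding along the gauge, axes parallel to the gauge's. Origin: at desk height under the middle of the tongue's face towards the mouth. Tongue 16 mm wide, 10 mm thick, 4 to 28 mm above the desk, in mid-slot; an arm joins it to a saddle on the left jaw (top at 32 mm). Starts with the tongue 100 to 108 mm inside the mouth, slides 85 mm towards it, needs 1.5 N and stays where left.
- cursor_knob (a point): Top of the cursor's round upright black knob, 18 mm diameter, 44 mm tall, its top 76 mm above the desk, standing on the saddle; 16 mm nearer the mouth and 47 mm to the left of the cursor's origin.
- jar: White jar with a blue lid, 40 mm diameter, 51 mm tall, behind the gauge, a bystander, origin under its centre.
- coverslips: Pale box of coverslips 30x60x18 mm near the front edge of the desk, right of the plate, a bystander, origin under its centre.

How it is judged:
By the outcome, as a careful person would: the job done as asked, in the order asked, and still so for the second after the job is handed in, with the robot touching nothing.
It also fails if it takes over 72 s, if anything falls off the work surface, if the arm or the gripper's body presses on something with over 40 N, if the wrist force passes 120 N, or if a joint passes its speed limit or range.

## Robot

A 6-joint arm with a two-finger parallel gripper is mounted at the origin on a cart in front of the work surface, level with it; the furniture and walls round the work are solid. World frame = base frame: x ahead of the robot, y to its left, z up, the work surface at z = 0. Lengths are in mm, angles in rad, forces in N, time in s.
With the tool pointing down it reaches from about 325 to 775 mm from the base axis. Payload 9.3 kg.
Tool frame: the origin (TCP) lies midway between the tips of the shut fingers; the grasp point (between the pads) lies 19 mm behind it; z points along the fingers, y is the line along which they close (so a half turn about z gives the same grasp; the last joint's range is limited). The gripper opens to 85 mm and grips with 20 to 120 N. Pads are 22 mm wide; open, the fingers measure 114 mm over their backs; the gripper's body (76 mm by 85 mm) begins 54 mm behind the grasp point. The pads swing forward as they close: fully open they stand 13 mm farther back than shut.
Start: joints at [-1.39, 0.259, 0.021, 1.334, 0, 1.418], TCP at [180.193, -519.641, 208.179] pointing down, gripper open.
Joint ranges: [-3.04, 3.04], [-0.91, 1.82], [-1.04, 1.36], [-1.92, 1.95], [-1.52, 1.45], [-3.14, 3.14]. Speed limits (rad/s): [2.22, 2.22, 2.79, 3.14, 3.14, 3.14].

## Interface

Orientations are given as a rotation vector (axis times angle).
In Python, from workcell import robot gives the robot as it stands.
- The arm moves only by the shell command python3 -m jog 'ROWS'. ROWS is JSON, a list that holds one entry, the list of rows, each a list of 7 numbers: the turn, a rotation vector about the tool's x, y, z in rad, then the shift along the tool's x, y, z in m, then the closure in counts, from 0 (fully open) to 255 (shut). In form: [[[rx, ry, rz, dx, dy, dz, hand], ...]]. A call has 1 to 5 rows; each row is the pose to reach, as a shift and turn from the pose commanded when the call began, along the tool's axes at that moment; what a row does not reach only later rows make up. A row lasts 1/12 s, in which the tool goes at most 41.7 mm and 7.16 degrees, less where a joint would pass 70% of its speed; a pose out of reach is approached as far as the arm can. A call with a gripper value outside its range is refused whole. The fingers move at their own pace and stop on an object; the grip force is fixed at half the most. Time passes only in rows, so rows that repeat a pose let the fingers close. It gives the time, the measured TCP pose, the force, the opening and the grip force at its end, in the units of the state.
- robot.get_obs(): the state, without advancing time (a new reading comes with each control period).
- robot.get_image(name): name is "scene" or "top" or "wrist"; returns a dict with "img" (384x512x3 uint8, red, green, blue), "fx", "fy", "cx", "cy" (pixels), "dist_coeffs" ([k1, k2, p1, p2, k3] as OpenCV has them; the pictures are not rectified), "position" and "attitude" of the camera in the world; the wrist camera has in their place "hand_eye" (4x4, takes a point from camera to tool coordinates, whose origin is the TCP and whose axes are the flange's). Camera axes: x right, y up, looking along -z (the intrinsics and any distortion apply to the point x, -y, -z); pixel columns grow to the right and rows downward; lengths in mm; the calibration is good to about 2 mm. A picture is of the moment at which its call begins: read the wrist's pose just before it. There is no depth.
- robot.finish_job(): hands the job in; it is judged then, once.
The state is a dict: "time": time; "qpos": joint angles; "dq": joint speeds; "joint_torque": joint torques, N m; "eef_pos": TCP position; "ee_rot": TCP orientation; "contact_force": force on the tool from outside, world axes, zero at the start; "ft_torque": the same for the moment, N m; "width": finger opening in mm; "grasp_force": force on a finger pad.
Only numpy, scipy, OpenCV 4.12 (cv2) and the standard library are available. Lean on these libraries where they do the work, as an engineer would, in place of code of your own. Each camera call takes 0.05 s, during which the arm holds its last target. There are 200 camera calls.

## Working session

There is one attempt and no reset: what is moved stays moved. The work goes in short steps, Python scripts to look and compute and a shell command to move; the robot and the scene stay as the last step left them, time stands still between calls to the robot, and variables do not carry over. Pictures are saved under pics/ and viewed, at most 10 in all, crops included, and the job is handed in when it is done.

```bash
ls; mkdir -p pics; cat > h.py <<'E'
import numpy as np, cv2, json
from workcell import robot
from scipy.spatial.transform import Rotation as R
def cam(name):
    o=robot.get_obs(); d=robot.get_image(name)
    K=np.array([[d['fx'],0,d['cx']],[0,d['fy'],d['cy']],[0,0,1.]])
    return d,K,np.array(d['dist_coeffs'],float),o
E
python3 - <<'E'
from h import *
for n in ['top','scene']:
    d,K,D,o=cam(n); cv2.imwrite(f'pics/{n}0.png',d['img'][:,:,::-1])
    print(n,K.tolist(),D,d['position'],d['attitude'])
print(o)
E
```

```text
pics
top [[495.97056025047067, 0.0, 248.1991087925227], [0.0, 495.97056025047067, 187.1671275023816], [0.0, 0.0, 1.0]] [-0.1395579  0.         0.         0.         0.       ] [ 264.82067152  321.1911783  1167.07199518] [ 0.16951201 -0.16470993 -1.52696228]
scene [[424.4394799686005, 0.0, 261.7657864696433], [0.0, 424.4394799686005, 191.6849706079543], [0.0, 0.0, 1.0]] [-0.12659048  0.          0.          0.          0.        ] [ 118.14517573 1050.11610645  641.66228316] [ 0.33169173 -1.24466469 -2.37977313]
{'time': 0.05, 'qpos': array([-1.38963442e+00,  2.59196952e-01,  2.07502026e-02,  1.33373366e+00,
       -1.02708907e-08,  1.41816844e+00]), 'dq': array([-0.00038763,  0.00175453,  0.00101578, -0.00057932, -0.00034322,
       -0.00095876]), 'joint_torque': array([ 4.52586144e-03, -5.57249057e+01,  3.45451784e+01,  1.16115561e-02,
       -1.93671376e-04, -1.28160326e-05]), 'eef_pos': array([ 180.11521517, -519.32226687,  207.55907496]), 'ee_rot': array([-3.09657659e+00, -5.21655224e-01,  3.10194891e-05]), 'contact_force': array([0.49158498, 0.04863376, 0.2374603 ]), 'ft_torque': array([-0.05534902,  0.01708847, -0.00781648]), 'grasp_force': 0.0, 'width': 85.64043100617593}
```

View pics/top0.png

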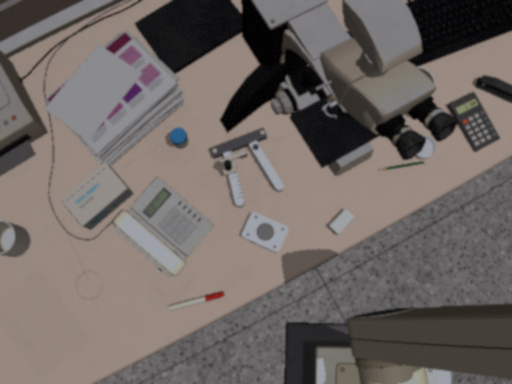

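View pics/scene0.png

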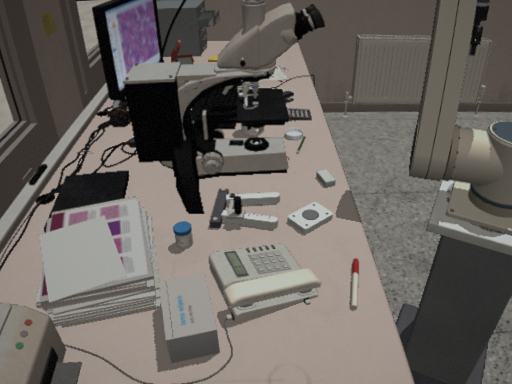

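Top view: the gauge's cross bar is near (238,143), the jaws run to (238,203) and (280,188), the plate is at (264,232), the knob near (228,163) and the box at (341,221). The scene view shows the same layout. Next I'll crop and enlarge it, then measure.

```bash
cat >> h.py <<'E'
def ray(d,K,D,uv,o=None):
    p=cv2.undistortPoints(np.array([[uv]],float),K,D)[0,0]
    v=np.array([p[0],-p[1],-1.])
    if 'hand_eye' in d:
        H=np.array(d['hand_eye']); Rt=R.from_rotvec(o['ee_rot']).as_matrix()
        return o['eef_pos']+Rt@H[:3,3], Rt@H[:3,:3]@v
    return np.array(d['position']),R.from_rotvec(d['attitude']).apply(v)
def onz(d,K,D,uv,z,o=None):
    c,v=ray(d,K,D,uv,o); return c+v*(z-c[2])/v[2]
E
python3 - <<'E'
from h import *
d,K,D,o=cam('top')
for n,uv,z in [('bar',(238,143),20),('Ltip',(239,204),22),('Rtip',(281,188),22),('knob',(228,163),76),('plate',(264.5,232),16),('box',(341,221),18),('jar',(178,137),51)]:
    print(n,onz(d,K,D,uv,z).round())
print(R.from_rotvec(d['attitude']).as_matrix().round(2))
c=d['img'][115:265,190:370,::-1]
cv2.imwrite('pics/crop.png',cv2.resize(c,None,fx=4,fy=4,interpolation=cv2.INTER_CUBIC))
E
```

```text
bar [622. 358.  20.]
Ltip [472. 349.  22.]
Rtip [514. 252.  22.]
knob [556. 377.  76.]
plate [409. 287.  16.]
box [441. 109.  18.]
jar [622. 500.  51.]
[[ 0.04  0.98 -0.21]
 [-1.    0.04 -0.01]
 [ 0.    0.21  0.98]]
```

View pics/crop.png

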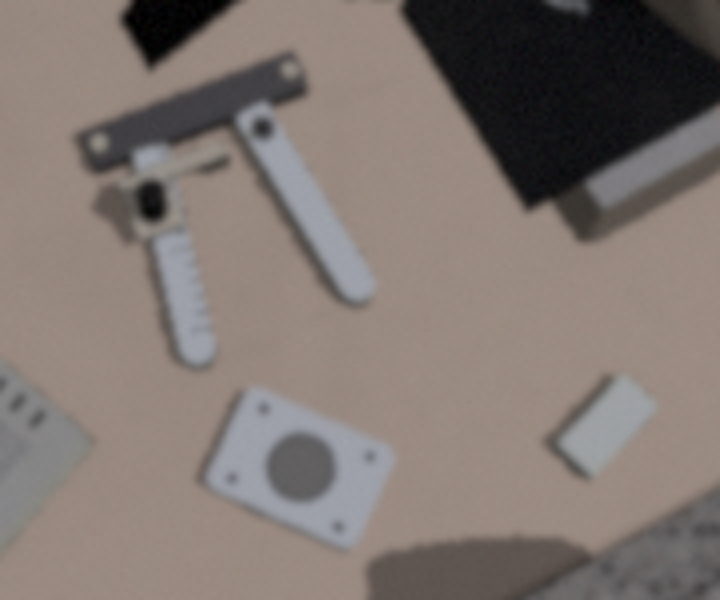

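The crop shows the plate about 45° off the slot axis, with corners at crop (245,388), (395,455), (352,548) and (205,478). The cursor is near the bar with its black knob at (152,200). Next I'll locate the eyepieces for clearance and move towards the plate.

```bash
cat >> h.py <<'E'
def to(P,yaw=None):
    "tool-frame shift (mm) and z-turn to reach world TCP P with tool-x yaw (deg)"
    o=robot.get_obs(); M=R.from_rotvec(o['ee_rot']).as_matrix()
    y0=np.degrees(np.arctan2(M[1,0],M[0,0]))
    s=M.T@(np.array(P,float)-o['eef_pos']); print('t',round(o['time'],2),'pos',o['eef_pos'].round(1),'yaw',round(y0,2),'w',round(o['width'],1),'F',o['contact_force'].round(1),'-> shift',s.round(1),'' if yaw is None else 'rz %.4f'%np.radians(y0-yaw),flush=True)
E
python3 - <<'E'
from h import *
a=cam('top');b=cam('scene')
for u,v in [((410,145),(310,22)),((440,125),(310,22))]:
    c1,r1=ray(*a[:3],u);c2,r2=ray(*b[:3],v)
    s=np.linalg.lstsq(np.c_[r1,-r2],c2-c1,rcond=None)[0]; print((c1+r1*s[0]).round(),(c2+r2*s[1]).round())
to((330,-280,260));to((345,-60,260))
d,K,D,o=cam('wrist');print(K[0],np.array(d['hand_eye']).round(2))
E
python3 -m jog '[[[0,0,0,0.04,-0.033,-0.01,0],[0,0,0,0.075,-0.066,-0.02,0],[0,0,0,0.11,-0.1,-0.03,0],[0,0,0,0.145,-0.125,-0.04,0],[0,0,0,0.17,-0.15,-0.05,0]]]'
python3 -c "
from h import *
to((345,-60,260));to((360,200,260))"
```

```text
[510.  66. 407.] [523.  71. 410.]
[551.   9. 395.] [549.   8. 395.]
t 0.25 pos [ 180.2 -519.5  207.9] yaw 19.12 w 85.2 F [ 0.  -0.1 -0.1] -> shift [ 220.  -177.2  -52. ] 
t 0.25 pos [ 180.2 -519.5  207.9] yaw 19.12 w 85.2 F [ 0.  -0.1 -0.1] -> shift [ 306.3 -380.2  -51.9] 
[277.43543175   0.         255.97874123] [[   0.      0.96    0.28   70.24]
 [   1.     -0.     -0.     -0.82]
 [  -0.      0.28   -0.96 -165.12]
 [   0.      0.      0.      1.  ]]
time: 0.72
eef_pos: [280.9, -340.9, 252.4]
ee_rot: [-3.098, -0.521, -0.0]
contact_force: [0.5, -0.4, 0.5]
width: 85.7
grasp_force: 0.0
t 0.72 pos [ 280.9 -340.9  252.4] yaw 19.08 w 85.7 F [ 0.5 -0.4  0.5] -> shift [ 152.4 -244.5   -7.5] 
t 0.72 pos [ 280.9 -340.9  252.4] yaw 19.08 w 85.7 F [ 0.5 -0.4  0.5] -> shift [ 251.5 -485.3   -7.4]
```

```bash

python3 -m jog '[[[0,0,0,0.02,-0.036,0,0],[0,0,0,0.04,-0.072,0,0],[0,0,0,0.06,-0.108,0,0],[0,0,0,0.078,-0.14,0,0],[0,0,0,0.095,-0.17,0,0]]]' | grep -E 'eef|time'
python3 -c "
from h import *
to((340,20,240));to((345,180,250))"
```

```text
time: 1.13
eef_pos: [314.2, -148.8, 252.4]
t 1.13 pos [ 314.2 -148.8  252.4] yaw 19.12 w 85.3 F [1.  0.2 0.4] -> shift [  79.7 -151.    12.4] 
t 1.13 pos [ 314.2 -148.8  252.4] yaw 19.12 w 85.3 F [1.  0.2 0.4] -> shift [ 136.8 -300.6    2.3]
```

```bash

python3 -m jog '[[[0,0,0,0.017,-0.03,0,0],[0,0,0,0.034,-0.06,0,0],[0,0,0,0.05,-0.09,0,0],[0,0,0,0.065,-0.12,0,0],[0,0,0,0.08,-0.151,0,0]]]' | grep -E 'eef|time'
python3 -m jog '[[[0,0,0,0.011,-0.03,0,0],[0,0,0,0.022,-0.06,0,0],[0,0,0,0.034,-0.09,0,0],[0,0,0,0.045,-0.12,0,0],[0,0,0,0.057,-0.15,0,0]]]' | grep -E 'eef|time'
python3 -m jog '[[[0,0,0,0.012,-0.024,0,0],[0,0,0,0.024,-0.048,0,0],[0,0,0,0.036,-0.072,0,0],[0,0,0,0.048,-0.096,0,0],[0,0,0,0.048,-0.096,0,0]]]' | grep -E 'eef|time'
python3 - <<'E'
from h import *
to((400,290,250))
d,K,D,o=cam('wrist'); cv2.imwrite('pics/w1.png',d['img'][:,:,::-1])
print(robot.get_obs()['eef_pos'],D)
E
```

```text
time: 1.55
eef_pos: [340.5, 19.6, 252.4]
time: 1.97
eef_pos: [344.9, 180.1, 252.4]
time: 2.38
eef_pos: [374.6, 250.4, 251.8]
t 2.38 pos [374.6 250.4 251.8] yaw 21.9 w 85.4 F [-0.3 -0.5 -0.6] -> shift [ 38.3 -27.2   2.6] 
[374.21666949 250.17883964 251.77360783] [0.00743023 0.         0.         0.         0.        ]
```

View pics/w1.png

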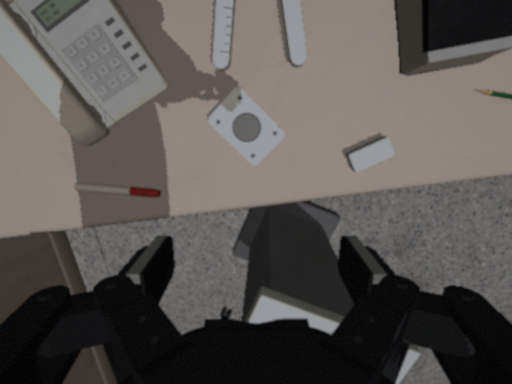

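The wrist view shows the plate at (247,127), with corners near (235,90), (285,133), (257,165) and (208,122), and the jaw tips at (220,67) and (299,63). The yaw has drifted, so I'll check the joints and then move forward for a full view of the gauge.

```bash
python3 -c "
from h import *
print(robot.get_obs()['qpos'].round(3),robot.get_obs()['ee_rot']);to((470,285,255),19.5)"
python3 -m jog '[[[0,0,0.008,0.02,0,0,0],[0,0,0.016,0.04,0,0,0],[0,0,0.03,0.06,0,0,0],[0,0,0.042,0.08,0.002,0,0],[0,0,0.042,0.1,0.003,0,0]]]' | grep -E 'eef|time'
python3 - <<'E'
from h import *
to((470,285,255),19.5)
d,K,D,o=cam('wrist'); cv2.imwrite('pics/w2.png',d['img'][:,:,::-1])
E
```

```text
[ 0.38   0.075 -0.098  1.4    0.031  3.14 ] [-3.05527369 -0.5906251   0.01125195]
t 2.43 pos [374.2 250.2 251.8] yaw 21.88 w 85.5 F [ 0.4 -0.1  0.3] -> shift [101.9   3.3  -3.5] rz 0.0416
time: 2.85
eef_pos: [471.5, 273.8, 252.2]
t 2.85 pos [471.5 273.8 252.2] yaw 20.14 w 85.4 F [ 0.6 -0.   0.1] -> shift [  2.4 -11.1  -2.4] rz 0.0112
```

View pics/w2.png

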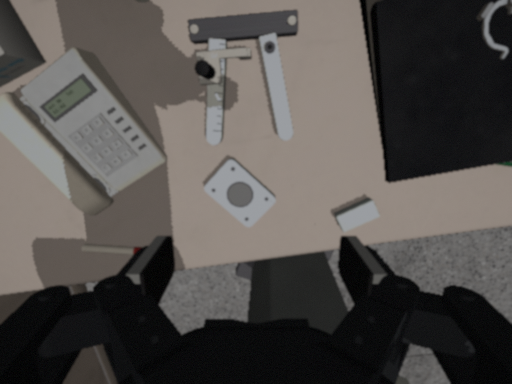

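The whole gauge is in view: the bar runs from (192,30) to (298,22), the jaw tips are at (214,140) and (285,135), the knob is at (205,70) and the plate at (240,193). Joint 6 is at its limit at this yaw, so I'll turn the tool half a turn. First I'll measure from this picture.

```bash
cat > m.py <<'E'
from h import *
def comps(img,T=35):
    hsv=cv2.cvtColor(cv2.GaussianBlur(img,(3,3),0),cv2.COLOR_RGB2HSV)
    return hsv
def worldpts(cnt,d,K,D,o,z):
    p=cv2.undistortPoints(cnt.reshape(-1,1,2).astype(float),K,D)[:,0]
    v=np.c_[p[:,0],-p[:,1],-np.ones(len(p))]
    c,_=ray(d,K,D,(0,0),o)
    if 'hand_eye' in d: M=R.from_rotvec(o['ee_rot']).as_matrix()@np.array(d['hand_eye'])[:3,:3]
    else: M=R.from_rotvec(d['attitude']).as_matrix()
    v=v@M.T
    return (c+v*((z-c[2])/v[:,2])[:,None])[:,:2]
def rect(P):
    (c,s,a)=cv2.minAreaRect(P.astype(np.float32)); 
    return np.array(c).round(1),np.array(s).round(1),round(a,1)
E
python3 - <<'E'
from m import *
d,K,D,o=cam('wrist'); hsv=comps(d['img'])
for p in [(240,175),(214,125),(280,110),(250,140),(240,27),(200,71),(245,52),(240,193)]: print(p,hsv[p[1],p[0]])
E
```

```text
(240, 175) [107  11 162]
(214, 125) [107  11 161]
(280, 110) [107  11 161]
(250, 140) [ 13  31 146]
(240, 27) [135   7  70]
(200, 71) [ 0  0 24]
(245, 52) [ 19  20 143]
(240, 193) [ 15   5 101]
```

```bash
cat >> m.py <<'E'
def measure(name='wrist'):
    d,K,D,o=cam(name); hsv=comps(d['img'])
    al=((abs(hsv[...,0].astype(int)-107)<20)&(hsv[...,1]>5)&(hsv[...,2]>125)).astype(np.uint8)
    bar=((hsv[...,1]<14)&(hsv[...,2]>50)&(hsv[...,2]<95)).astype(np.uint8)
    for nm,mk,z,lo,hi in [('al',al,16,300,9000),('bar',bar,20,500,4000)]:
        for c in cv2.findContours(mk,cv2.RETR_EXTERNAL,cv2.CHAIN_APPROX_NONE)[0]:
            if not lo<cv2.contourArea(c)<hi: continue
            uv=c.reshape(-1,2).mean(0)
            if uv[1]>300 or uv[0]>420: continue
            print(nm,uv.round(),[ (zz,)+rect(worldpts(c,d,K,D,o,zz)) for zz in ((16,22) if nm=='al' else (20,))])
E
python3 -c "
from m import *
measure()"
```

```text
al [358. 216.] [(16, array([441.3, 108. ]), array([26.2, 55.5]), 47.3), (22, array([442.8, 110.8]), array([25.8, 54.7]), 47.3)]
al [239. 193.] [(16, array([410.9, 288.2]), array([93.1, 64.2]), 67.7), (22, array([412.9, 288.2]), array([91.7, 63.3]), 67.7)]
al [214. 124.] [(16, array([494.2, 355.6]), array([52.6, 19.9]), 17.3), (22, array([494.9, 354.7]), array([51.8, 19.6]), 17.3)]
al [276.  81.] [(16, array([568.7, 289.4]), array([135.2,  19.9]), 32.2), (22, array([568.3, 289.4]), array([133.2,  19.6]), 32.2)]
bar [68. 98.] [(20, array([457.6, 557.1]), array([26.7, 83.1]), 52.1)]
bar [244.  26.] [(20, array([622.7, 357.4]), array([ 27.2, 135.5]), 24.2)]
```

```bash

R='[[[0,0,-0.62,0,0,0,0],[0,0,-0.62,0,0,0,0]]]'
python3 -m jog '[[[0,0,-0.12,-0.015,0.002,0,0],[0,0,-0.24,-0.03,0.003,0,0],[0,0,-0.36,-0.045,0.003,0,0],[0,0,-0.48,-0.06,0.003,0,0],[0,0,-0.6,-0.065,-0.005,0,0]]]' | grep -E 'eef|time'
python3 -m jog '[[[0,0,-0.12,0,0,0,0],[0,0,-0.24,0,0,0,0],[0,0,-0.36,0,0,0,0],[0,0,-0.48,0,0,0,0],[0,0,-0.6,0,0,0,0]]]' | grep -E 'eef|time'
python3 -m jog '[[[0,0,-0.12,0,0,0,0],[0,0,-0.24,0,0,0,0],[0,0,-0.36,0,0,0,0],[0,0,-0.48,0,0,0,0],[0,0,-0.6,0,0,0,0]]]' | grep -E 'eef|time'
python3 -m jog '[[[0,0,-0.12,0,0,0,0],[0,0,-0.24,0,0,0,0],[0,0,-0.36,0,0,0,0],[0,0,-0.48,0,0,0,0],[0,0,-0.6,0,0,0,0]]]' | grep -E 'eef|time'
python3 -m jog '[[[0,0,-0.12,0,0,0,0],[0,0,-0.24,0,0,0,0],[0,0,-0.36,0,0,0,0],[0,0,-0.48,0,0,0,0],[0,0,-0.6,0,0,0,0]]]' | grep -E 'eef|time'
python3 -c "
from m import *
to((401.5,265,150),-112.3)
print(robot.get_obs()['qpos'].round(2)); measure()"
```

```text
time: 3.42
eef_pos: [405.4, 255.4, 253.1]
time: 3.83
eef_pos: [406.7, 256.5, 252.9]
time: 4.25
eef_pos: [406.7, 256.5, 252.8]
time: 4.67
eef_pos: [406.7, 256.5, 252.8]
time: 5.08
eef_pos: [406.7, 256.5, 252.8]
t 5.08 pos [406.7 256.5 252.8] yaw -167.51 w 85.2 F [0.4 0.  0.3] -> shift [  2.5   5.7 103.1] rz -0.9636
[ 0.36  0.13 -0.04  1.41  0.04  0.14]
al [246. 259.] [(16, array([562.7, 284.5]), array([116.4,  18.7]), 32.6), (22, array([559.3, 283.8]), array([114.6,  18.4]), 32.6)]
al [300. 241.] [(16, array([516.2, 361.7]), array([66.7, 17.8]), 15.2), (22, array([513.6, 359.8]), array([65.7, 17.5]), 15.2)]
al [269. 166.] [(16, array([409.1, 287.8]), array([94. , 63.8]), 67.2), (22, array([408.1, 287. ]), array([92.6, 62.8]), 67.2)]
bar [276. 296.] [(20, array([608. , 345.2]), array([ 59.4, 122.9]), 24.5)]
```

```bash

python3 -m jog '[[[0,0,-0.12,0,0,0.01,0],[0,0,-0.24,0,0,0.02,0],[0,0,-0.36,0,0,0.04,0],[0,0,-0.48,0,0,0.06,0],[0,0,-0.6,0.002,0.005,0.08,0]]]' | grep -E 'eef|time'
python3 -m jog '[[[0,0,-0.12,0,0,0.01,0],[0,0,-0.24,0,0,0.02,0],[0,0,-0.36,0,0,0.03,0],[0,0,-0.367,0,0,0.04,0],[0,0,-0.367,0,0,0.05,0]]]' | grep -E 'eef|time'
python3 -c "
from m import *
to((400.4,265,-2),-112.6)
d,K,D,o=cam('wrist'); cv2.imwrite('pics/w3.png',d['img'][:,:,::-1]); measure()"
```

```text
time: 5.55
eef_pos: [403.1, 263.5, 172.3]
time: 5.97
eef_pos: [402.0, 265.6, 122.6]
t 5.97 pos [402.  265.6 122.6] yaw -112.58 w 85.6 F [0.3 0.1 0.7] -> shift [  4.5  -2.1 124.5] rz 0.0004
al [193. 294.] [(16, array([514.6, 363.2]), array([71.7, 19. ]), 15.7), (22, array([511.5, 359.5]), array([70.1, 18.6]), 15.7)]
al [120. 250.] [(16, array([563.9, 285.6]), array([118.2,  19.3]), 32.5), (22, array([559.7, 283.6]), array([115.5,  18.9]), 32.5)]
al [253. 199.] [(16, array([409.3, 287.6]), array([94.1, 64. ]), 67.5), (22, array([408.6, 285.5]), array([92. , 62.6]), 67.5)]
al [149.  33.] [(16, array([433.2, 113.9]), array([32.1, 26.3]), 64.0), (22, array([431.9, 115.7]), array([31.4, 25.7]), 64.0)]
bar [253. 202.] [(20, array([408.7, 286.4]), array([38.8, 37.6]), 66.7)]
```

View pics/w3.png

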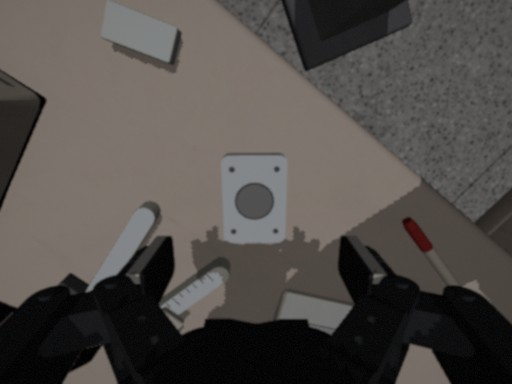

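The plate sits square in the view, with corners from (222,154) to (287,243) and the fingers symmetric about it. The tool has picked up a slight tilt from the joint-limit clamp, so I'll work out the correction along with the descent.

```bash
cat >> h.py <<'E'
def to6(P,yaw):
    o=robot.get_obs(); M=R.from_rotvec(o['ee_rot'])
    Rd=R.from_euler('z',yaw,degrees=True)*R.from_matrix(np.diag([1.,-1,-1]))
    s=M.as_matrix().T@(np.array(P,float)-o['eef_pos'])
    print('t',round(o['time'],2),'pos',o['eef_pos'].round(1),'tilt z',M.as_matrix()[:,2].round(4),'w',round(o['width'],1),'F',o['contact_force'].round(1),'shift',s.round(1),'rot',(M.inv()*Rd).as_rotvec().round(4),flush=True)
E
python3 -c "
from h import *
to6((399.7,264.5,60),-112.5)"
```

```text
t 6.07 pos [401.4 265.4 121.8] tilt z [-0.0169  0.0335 -0.9993] w 85.1 F [ 0.  -0.1 -0.5] shift [ 3.  -0.6 61.8] rot [ 0.0285  0.0245 -0.0017]
```

```bash

python3 -m jog '[[[0.01,0.01,-0.001,0.001,0,0.015,0],[0.02,0.02,-0.002,0.002,0,0.03,0],[0.0285,0.0245,-0.002,0.003,-0.0006,0.045,0],[0.0285,0.0245,-0.002,0.003,-0.0006,0.062,0],[0.0285,0.0245,-0.002,0.003,-0.0006,0.062,0]]]' | grep -E 'eef|time'
python3 -c "
from m import *
to6((399.7,264.5,-2),-112.5);measure()
to6((399.7,264.5,-2),-112.5)"
```

```text
time: 6.48
eef_pos: [399.6, 264.6, 59.1]
t 6.48 pos [399.6 264.6  59.1] tilt z [-8.e-04 -4.e-04 -1.e+00] w 84.9 F [-0.1 -0.3 -0.4] shift [ 0.  -0.1 61.1] rot [ 0.0006 -0.0007  0.0015]
al [102. 266.] [(16, array([541.9, 271.2]), array([63.6, 19.4]), 32.6), (22, array([537.1, 269.2]), array([61.8, 18.8]), 32.6)]
al [255. 220.] [(16, array([405.1, 277.2]), array([71.5, 64.3]), 67.5), (22, array([404.1, 274.9]), array([69.5, 62.5]), 67.5)]
bar [255. 231.] [(20, array([408.4, 285.9]), array([39.1, 38.6]), 67.6)]
bar [278.  23.] [(20, array([334.2, 154.8]), array([19.8, 60. ]), 30.4)]
t 6.53 pos [400.3 264.9  60.4] tilt z [ 2.e-04  1.e-04 -1.e+00] w 85.1 F [0.7 0.3 0.3] shift [ 0.6  0.4 62.4] rot [-0.0002  0.0002  0.0018]
```

```bash

python3 -m jog '[[[0,0,0,0,0,0.015,0],[0,0,0,0,0,0.03,0],[0,0,0,0,0,0.045,0],[0,0,0,0,0,0.057,0],[0,0,0,0,0,0.061,0]]]' | grep -E 'eef|time|force'
python3 -m jog '[[[0,0,0,0,0,0,60],[0,0,0,0,0,0,90],[0,0,0,0,0,0,120],[0,0,0,0,0,0,120],[0,0,0,0,0,0,120]]]' | grep -vE 'rot'
python3 -c "
from h import *
to6((399.7,264.5,-2),-112.5)"
```

```text
time: 6.95
eef_pos: [401.4, 265.2, -0.3]
contact_force: [0.3, 0.1, 0.6]
grasp_force: 0.0
time: 7.37
eef_pos: [401.8, 265.6, 0.3]
contact_force: [-0.7, -0.3, 0.7]
width: 45.1
grasp_force: 0.0
t 7.37 pos [4.018e+02 2.656e+02 3.000e-01] tilt z [ 0.0032  0.0014 -1.    ] w 45.1 F [-0.7 -0.3  0.7] shift [1.9 1.6 2.3] rot [-0.0024  0.0025  0.0033]
```

```bash

python3 -c "
from h import *
a,_,_,_=cam('wrist');b,_,_,_=cam('scene')
i=np.hstack([a['img'][100:340,100:420],cv2.resize(b['img'][160:260,240:380],(336,240),interpolation=cv2.INTER_CUBIC)])
cv2.imwrite('pics/w4.png',i[:,:,::-1])"
```

```text
(no output)
```

View pics/w4.png

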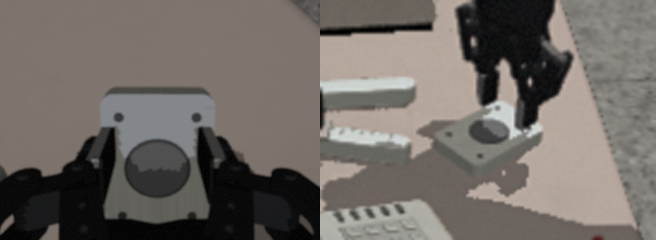

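The left half of the picture shows both fingertips over the plate's top instead of beside it, so the tips are higher than I estimated. I'll open and go lower, watching the force.

```bash

python3 -m jog '[[[0,0,0,0,0,-0.002,60],[0,0,0,0,0,-0.002,0],[0,0,0,0,0,-0.002,0],[0,0,0,0,0,-0.002,0],[0,0,0,0,0,-0.002,0]]]' | grep -vE 'rot'
python3 -c "
from h import *
to6((399.7,264.5,-2),-112.5)"
python3 -m jog '[[[0,0,0,0,0,0.002,0],[0,0,0,0,0,0.004,0],[0,0,0,0,0,0.006,0],[0,0,0,0,0,0.008,0],[0,0,0,0,0,0.008,0]]]' | grep -vE 'rot'
python3 -c "
from m import *
to6((399.7,264.5,-10),-112.5);measure('top')"
```

```text
time: 7.88
eef_pos: [401.5, 265.5, 1.6]
contact_force: [0.7, 0.4, 0.7]
width: 85.1
grasp_force: 0.0
t 7.88 pos [401.5 265.5   1.6] tilt z [ 2.2e-03  9.0e-04 -1.0e+00] w 85.1 F [0.7 0.4 0.7] shift [1.6 1.3 3.6] rot [-0.0016  0.0017  0.0034]
time: 8.3
eef_pos: [401.2, 265.3, -6.9]
contact_force: [-0.7, -0.8, 0.6]
width: 85.5
grasp_force: 0.0
t 8.3 pos [401.2 265.3  -6.9] tilt z [ 1.4e-03  6.0e-04 -1.0e+00] w 85.5 F [-0.7 -0.8  0.6] shift [1.4 1.1 3.1] rot [-0.0011  0.0011  0.0033]
al [149. 242.] [(16, array([375. , 557.6]), array([161.4,  30.2]), 53.1), (22, array([374.5, 556.4]), array([160.6,  30. ]), 53.1)]
al [128. 113.] [(16, array([697.4, 631.4]), array([ 53.2, 262.8]), 46.0), (22, array([695.1, 629.7]), array([ 52.9, 261.4]), 46.0)]
al [95. 88.] [(16, array([772.9, 714.8]), array([144. , 270.7]), 49.3), (22, array([770.3, 712.8]), array([143.3, 269.3]), 49.3)]
```

```bash

python3 -m jog '[[[0,0,0,0.001,0.001,0.001,0],[0,0,0,0.001,0.001,0.002,0],[0,0,0,0.001,0.001,0.003,0],[0,0,0,0.001,0.001,0.004,0],[0,0,0,0.001,0.001,0.004,0]]]' | grep -vE 'rot'
python3 -m jog '[[[0,0,0,0,0,0,40],[0,0,0,0,0,0,60],[0,0,0,0,0,0,75],[0,0,0,0,0,0,75],[0,0,0,0,0,0,75]]]' | grep -vE 'rot'
```

```text
time: 8.77
eef_pos: [400.1, 264.9, -10.5]
contact_force: [-0.2, 0.4, 0.3]
width: 85.3
grasp_force: 0.0
time: 9.18
eef_pos: [400.2, 264.9, -10.3]
contact_force: [-0.7, -0.4, 0.4]
width: 60.5
grasp_force: 0.0
```

```bash

python3 -c "
from h import *
a,_,_,_=cam('wrist');b,_,_,_=cam('scene')
i=np.hstack([cv2.resize(a['img'][150:340,150:370],(440,380)),cv2.resize(b['img'][180:250,280:345],(353,380),interpolation=cv2.INTER_CUBIC)])
cv2.imwrite('pics/w5.png',i[:,:,::-1])"
```

```text
(no output)
```

View pics/w5.png

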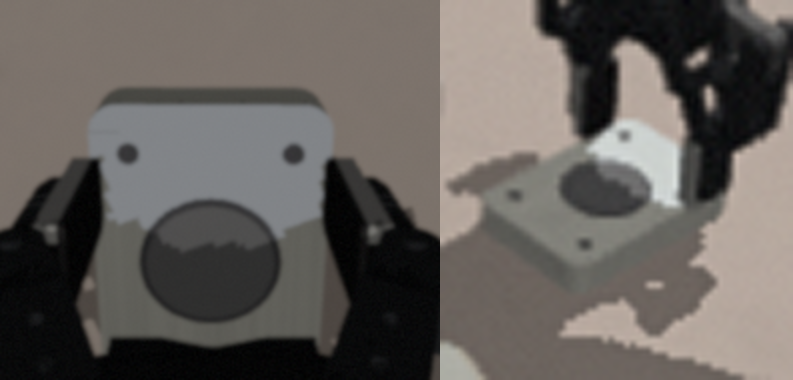

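Both fingertips are still just above the plate's top edges, at (103,160) and (328,160) against plate edges at x of 90 and 332. The tips stand about 25 mm above the reported TCP, so I'll open and go down in small steps, watching the force.

```bash

python3 -m jog '[[[0,0,0,0,-0.001,-0.001,30],[0,0,0,0,-0.001,-0.001,0],[0,0,0,0,-0.001,-0.001,0],[0,0,0,0,-0.001,-0.001,0]]]' | grep -vE 'rot'
python3 -m jog '[[[0,0,0,0,0,0.002,0],[0,0,0,0,0,0.003,0],[0,0,0,0,0,0.004,0],[0,0,0,0,0,0.004,0]]]' | grep -E 'eef|force'
python3 -m jog '[[[0,0,0,0,0,0.001,0],[0,0,0,0,0,0.002,0],[0,0,0,0,0,0.003,0],[0,0,0,0,0,0.003,0]]]' | grep -E 'eef|force'
python3 -c "
from h import *
o=robot.get_obs();print(o['joint_torque'].round(1),o['qpos'].round(3),o['contact_force'])"
```

```text
time: 9.62
eef_pos: [401.1, 264.5, -9.3]
contact_force: [-0.4, -0.5, 1.1]
width: 85.4
grasp_force: 0.0
eef_pos: [400.9, 264.5, -13.6]
contact_force: [0.5, 0.9, -0.5]
grasp_force: 0.0
eef_pos: [401.0, 264.5, -16.6]
contact_force: [-0.0, 0.2, -1.4]
grasp_force: 0.0
[ -0.  -51.3  25.1  -0.1   0.   -0. ] [ 0.408  0.324 -0.522  0.723 -0.    -0.773] [-0.02610144  0.2274472  -1.41626466]
```

```bash

python3 -m jog '[[[0,0,0,0,0,0.001,0],[0,0,0,0,0,0.002,0],[0,0,0,0,0,0.003,0],[0,0,0,0,0,0.003,0]]]' | grep -E 'eef|force'
python3 -m jog '[[[0,0,0,0,0,0.001,0],[0,0,0,0,0,0.002,0],[0,0,0,0,0,0.002,0]]]' | grep -E 'eef|force'
python3 -m jog '[[[0,0,0,0,0,0,40],[0,0,0,0,0,0,60],[0,0,0,0,0,0,72],[0,0,0,0,0,0,72],[0,0,0,0,0,0,72]]]' | grep -vE 'rot'
```

```text
eef_pos: [401.0, 264.5, -19.5]
contact_force: [0.5, -0.2, 0.2]
grasp_force: 0.0
eef_pos: [401.1, 264.5, -21.5]
contact_force: [-0.3, -0.5, 0.2]
grasp_force: 0.0
time: 11.28
eef_pos: [401.1, 264.6, -20.7]
contact_force: [-3.0, -2.1, 10.5]
width: 63.8
grasp_force: 64.6
```

Gripped at 64.6 N, with the fingertips just touching the desk. I'll relieve the downforce and turn the plate in line with the slot.

```bash

python3 -m jog '[[[0,0,0,0,0,-0.001,75],[0,0,0.08,0,-0.001,-0.001,75],[0,0,0.16,0,-0.002,-0.001,75],[0,0,0.25,0,-0.003,-0.001,75],[0,0,0.34,0,-0.004,-0.001,75]]]' | grep -vE 'rot'
python3 -m jog '[[[0,0,0.09,0,-0.001,0,75],[0,0,0.18,-0.001,-0.002,0,75],[0,0,0.27,-0.001,-0.003,0,75],[0,0,0.36,-0.001,-0.004,0,75],[0,0,0.41,-0.001,-0.004,0,75]]]' | grep -vE 'rot'
python3 -m jog '[[[0,0,0,0,0,0,75],[0,0,0,0,0,0,75]]]' | grep -vE 'rot'
python3 -c "
from m import *
to6((408.7,262.7,-21.5),-155.5);measure()"
```

```text
time: 11.7
eef_pos: [404.6, 263.1, -20.6]
contact_force: [-0.8, 1.1, -0.7]
width: 64.1
grasp_force: 66.6
time: 12.12
eef_pos: [408.5, 261.1, -20.5]
contact_force: [0.9, 1.6, -2.1]
width: 63.8
grasp_force: 66.6
time: 12.28
eef_pos: [408.4, 260.9, -20.5]
contact_force: [0.4, -0.4, -1.9]
width: 63.6
grasp_force: 66.6
t 12.28 pos [408.4 260.9 -20.5] tilt z [ 1.8e-03  4.0e-04 -1.0e+00] w 63.6 F [ 0.4 -0.4 -1.9] shift [-1.1  1.5  1. ] rot [-0.0004  0.0018  0.0055]
al [258. 231.] [(16, array([399. , 257.5]), array([27.1, 64.4]), 24.9), (22, array([396.4, 256.3]), array([25.8, 61.4]), 24.9)]
bar [335.   4.] [(20, array([295.5, 244.5]), array([ 4.8, 46.8]), 24.8)]
```

```bash

python3 -m jog '[[[0,0,0.005,-0.004,0.001,0,75],[0,0,0.005,-0.008,0.0015,0,75],[0,0,0.005,-0.013,0.0015,0,75],[0,0,0.005,-0.018,0.0015,0,75],[0,0,0.005,-0.018,0.0015,0,75]]]' | grep -E 'eef|force'
python3 -m jog '[[[0,0,0,-0.004,0,0,75],[0,0,0,-0.008,0,0,75],[0,0,0,-0.012,0,0,75],[0,0,0,-0.016,0,0,75],[0,0,0,-0.016,0,0,75]]]' | grep -E 'eef|force'
python3 -c "
from m import *
to6((447,280,-21.5),-155.5)
a,_,_,_=cam('top');b,_,_,_=cam('scene')
i=np.hstack([cv2.resize(a['img'][130:260,200:320],(443,480),interpolation=cv2.INTER_CUBIC),cv2.resize(b['img'][180:250,225:275],(343,480),interpolation=cv2.INTER_CUBIC)])
cv2.imwrite('pics/w6.png',i[:,:,::-1])"
```

```text
eef_pos: [425.6, 270.6, -20.3]
contact_force: [0.7, 0.8, -3.2]
grasp_force: 66.5
eef_pos: [439.8, 277.1, -20.2]
contact_force: [0.5, -0.5, -3.5]
grasp_force: 66.5
t 13.17 pos [439.8 277.1 -20.2] tilt z [ 0.003   0.0013 -1.    ] w 64.0 F [ 0.5 -0.5 -3.5] shift [-7.8 -0.3  1.3] rot [-0.      0.0032 -0.0011]
```

View pics/w6.png

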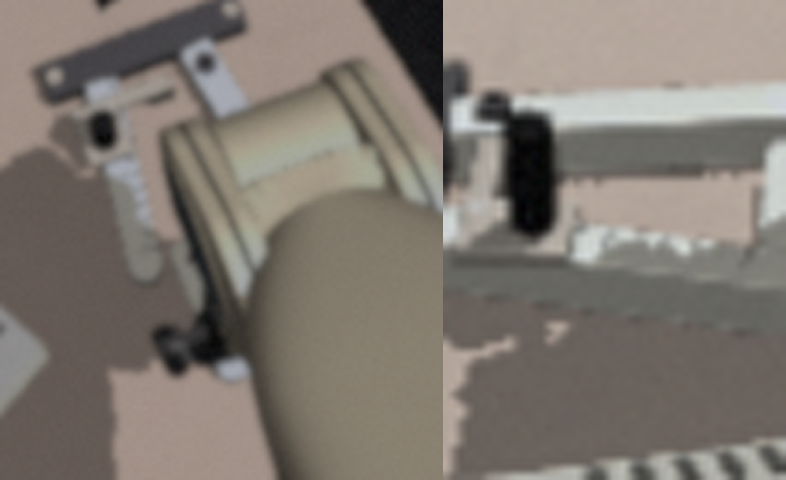

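Top view: the plate has entered between the jaw tips, with a gap to the left jaw's end at about crop (150,275). The scene view shows the plate's nose at the mouth and the knob at (530,170). The -3.5 N in z means the plate is slightly lifted, so I'll set it down, release and rise.

```bash

python3 -m jog '[[[0,0,0,-0.0,0,0.0007,75],[0,0,0,0,0,0.0014,75],[0,0,0,0,0,0.0014,75]]]' | grep -E 'eef|force'
python3 -m jog '[[[0,0,0,0,0,0,50],[0,0,0,0,0,0,20],[0,0,0,0,0,0,0],[0,0,0,0,0,0,0]]]' | grep -E 'eef|force|width'
python3 -m jog '[[[0,0,0,0,0,-0.02,0],[0,0,0,0,0,-0.05,0],[0,0,0,0.03,0,-0.08,0],[0,0,0,0.07,0,-0.1,0],[0,0,0,0.1,0,-0.1,0]]]' | grep -E 'eef|force|time'
python3 -c "
from m import *
to6((380,252,80),-155.5);measure()"
```

```text
eef_pos: [439.0, 276.7, -20.6]
contact_force: [-3.2, -1.4, 9.2]
grasp_force: 67.9
eef_pos: [438.8, 276.6, -21.7]
contact_force: [0.3, 0.4, 0.5]
width: 85.3
grasp_force: 0.0
time: 14.27
eef_pos: [347.9, 235.3, 80.8]
contact_force: [0.2, -0.7, 0.7]
grasp_force: 0.0
t 14.27 pos [347.9 235.3  80.8] tilt z [ 0.0062  0.0026 -1.    ] w 85.5 F [ 0.2 -0.7  0.7] shift [-36.2   1.9   1. ] rot [-0.0002  0.0067 -0.0011]
al [256. 293.] [(16, array([440.7, 278.6]), array([51.2, 64.3]), 24.5), (22, array([436.5, 276.7]), array([49.8, 62.6]), 24.5)]
```

```bash

python3 -c "
from m import *
to6((396.7,257.7,20),-155.5)"
python3 -m jog '[[[0,0.0065,-0.001,-0.02,0,0,120],[0,0.0065,-0.001,-0.035,0,0.01,255],[0,0.0065,-0.001,-0.053,0,0.02,255],[0,0.0065,-0.001,-0.053,0,0.04,255],[0,0.0065,-0.001,-0.053,0,0.06,255]]]' | grep -E 'eef|force|time'
python3 -c "
from m import *
to6((396.7,257.7,0),-155.5);measure();to6((396.7,257.7,-8),-155.5)"
```

```text
t 14.32 pos [340.7 232.6  79.2] tilt z [-0.  0. -1.] w 85.7 F [-8.8 -0.6 -1.4] shift [-61.3  -0.3  59.2] rot [ 0.     -0.     -0.0003]
time: 14.73
eef_pos: [397.1, 257.7, 17.7]
contact_force: [-0.4, 0.0, -0.7]
grasp_force: 0.0
t 14.73 pos [397.1 257.7  17.7] tilt z [-0.0022 -0.0011 -1.    ] w 25.6 F [-0.4  0.  -0.7] shift [ 0.3  0.2 17.7] rot [-0.0001 -0.0024 -0.0002]
t 14.78 pos [394.6 256.5  14.2] tilt z [-0.0076 -0.0033 -1.    ] w 17.4 F [-3.3 -1.  -3.7] shift [-2.6  0.2 22.1] rot [ 0.0001 -0.0083 -0.0003]
```

```bash

python3 -m jog '[[[0,0,0,0,0,0,255],[0,0,0,0,0,0.005,255],[0,0,0,0,0,0.010,255],[0,0,0,0,0,0.015,255],[0,0,0,0,0,0.015,255]]]' | grep -E 'eef|force|width'
python3 -c "
from m import *
to6((396.7,257.7,-8),-155.5)"
python3 -m jog '[[[0,0,0,0,0,0.002,255],[0,0,0,0,0,0.004,255],[0,0,0,0,0,0.006,255],[0,0,0,0,0,0.006,255]]]' | grep -E 'eef|force|width'
python3 -c "
from m import *
to6((396.7,257.7,-8),-155.5)
a,_,_,_=cam('wrist');b,_,_,_=cam('scene')
i=np.hstack([a['img'][200:384,100:420],cv2.resize(b['img'][180:250,255:345],(237,184),interpolation=cv2.INTER_CUBIC)])
cv2.imwrite('pics/w7.png',i[:,:,::-1])"
```

```text
eef_pos: [395.7, 257.1, 2.9]
contact_force: [0.6, -0.4, -0.2]
width: -0.2
grasp_force: 0.0
t 15.2 pos [395.7 257.1   2.9] tilt z [-0.0039 -0.0018 -1.    ] w -0.2 F [ 0.6 -0.4 -0.2] shift [-1.3  0.2 10.9] rot [-0.     -0.0043 -0.0002]
eef_pos: [395.7, 257.1, -3.0]
contact_force: [-0.4, -0.3, -0.1]
width: -0.2
grasp_force: 0.0
t 15.53 pos [395.7 257.1  -3. ] tilt z [-0.0039 -0.0018 -1.    ] w -0.2 F [-0.4 -0.3 -0.1] shift [-1.2  0.2  5. ] rot [-0.     -0.0043 -0.0002]
```

View pics/w7.png

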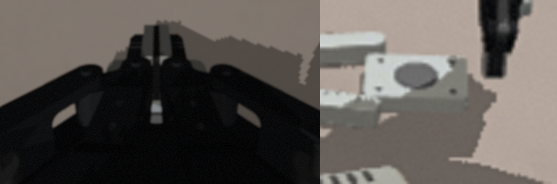

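The scene view shows the plate lying at the mouth between the jaws, with the shut fingers behind its rear end and their tips near plate-top height. That was my last picture, so from here I go by numbers, lowering the fingers towards the desk.

```bash

python3 -m jog '[[[0,-0.004,0,-0.001,0,0.002,255],[0,-0.004,0,-0.001,0,0.004,255],[0,-0.004,0,-0.001,0,0.006,255],[0,-0.004,0,-0.001,0,0.006,255]]]' | grep -E 'eef|force'
python3 -m jog '[[[0,0,0,0,0,0.001,255],[0,0,0,0,0,0.002,255],[0,0,0,0,0,0.002,255]]]' | grep -E 'eef|force'
python3 -m jog '[[[0,0,0,0,0,0.001,255],[0,0,0,0,0,0.002,255],[0,0,0,0,0,0.002,255]]]' | grep -E 'eef|force'
python3 -c "
from m import *
to6((396.7,257.7,-10),-155.5)"
```

```text
eef_pos: [396.5, 257.5, -9.2]
contact_force: [0.2, -0.3, -0.5]
grasp_force: 0.0
eef_pos: [396.7, 257.5, -10.9]
contact_force: [0.0, 0.4, -1.1]
grasp_force: 0.0
eef_pos: [396.6, 257.5, -12.9]
contact_force: [0.1, -0.5, -0.1]
grasp_force: 0.0
t 16.47 pos [396.6 257.5 -12.9] tilt z [-3.e-04 -2.e-04 -1.e+00] w -0.1 F [ 0.1 -0.5 -0.1] shift [-0.1  0.2 -2.9] rot [-0.0001 -0.0003 -0.0002]
```

```bash

python3 -m jog '[[[0,0,0,-0.003,0,-0.001,255],[0,0,0,-0.006,0,-0.002,255],[0,0,0,-0.009,0,-0.002,255],[0,0,0,-0.012,0,-0.002,255],[0,0,0,-0.015,0,-0.002,255]]]' | grep -E 'eef|contact'
python3 -m jog '[[[0,0,0,-0.002,0,0,255],[0,0,0,-0.004,0,0,255],[0,0,0,-0.006,0,0,255],[0,0,0,-0.008,0,0,255],[0,0,0,-0.01,0,0,255]]]' | grep -E 'eef|contact'
python3 -m jog '[[[0,0,0,-0.002,0,0,255],[0,0,0,-0.004,0,0,255],[0,0,0,-0.006,0,0,255],[0,0,0,-0.008,0,0,255],[0,0,0,-0.008,0,0,255]]]' | grep -E 'eef|contact'
python3 -c "
from m import *
to6((396.7,257.7,-10),-155.5);measure()"
```

```text
eef_pos: [409.9, 263.6, -10.9]
contact_force: [-5.5, -2.7, 5.2]
eef_pos: [419.5, 267.9, -10.9]
contact_force: [-3.4, -1.6, 2.0]
eef_pos: [427.4, 271.5, -10.8]
contact_force: [-1.9, -0.5, 0.2]
t 17.72 pos [427.4 271.5 -10.8] tilt z [ 4.e-04  2.e-04 -1.e+00] w -0.1 F [-1.9 -0.5  0.2] shift [33.6  0.2 -0.8] rot [-0.      0.0004 -0.0002]
```

```bash

python3 -m jog '[[[0,0,0,-0.002,0,0,255],[0,0,0,-0.004,0,0,255],[0,0,0,-0.006,0,0,255],[0,0,0,-0.008,0,0,255],[0,0,0,-0.008,0,0,255]]]' | grep -E 'eef|contact'
python3 -m jog '[[[0,0,0,-0.001,0,0,255],[0,0,0,-0.002,0,0,255],[0,0,0,-0.003,0,0,255],[0,0,0,-0.003,0,0,255]]]' | grep -E 'eef|contact'
```

```text
eef_pos: [434.6, 274.7, -10.8]
contact_force: [-1.2, -1.0, 1.0]
eef_pos: [436.9, 275.8, -10.8]
contact_force: [-1.6, -0.2, 0.4]
```

```bash

python3 -m jog '[[[0,0,0,-0.001,0,0,255],[0,0,0,-0.002,0,0,255],[0,0,0,-0.002,0,0,255]]]' | grep -E 'eef|contact'
python3 -m jog '[[[0,0,0,-0.001,0,0,255],[0,0,0,-0.001,0,0,255]]]' | grep -E 'eef|contact'
```

```text
eef_pos: [438.8, 276.7, -10.8]
contact_force: [-3.1, 0.2, 0.3]
eef_pos: [439.6, 277.1, -10.8]
contact_force: [-3.4, -0.9, 0.9]
```

```bash

python3 -m jog '[[[0,0,0,-0.001,0,0,255],[0,0,0,-0.002,0,0,255],[0,0,0,-0.002,0,0,255]]]' | grep -E 'eef|contact'
python3 -m jog '[[[0,0,0,-0.001,0,0,255],[0,0,0,-0.002,0,0,255],[0,0,0,-0.002,0,0,255]]]' | grep -E 'eef|contact'
```

```text
eef_pos: [441.6, 278.0, -10.8]
contact_force: [-1.9, -1.4, 0.3]
eef_pos: [443.4, 278.8, -10.8]
contact_force: [-1.9, -1.6, 1.0]
```

```bash

python3 -m jog '[[[0,0,0,-0.001,0,0,255],[0,0,0,-0.002,0,0,255],[0,0,0,-0.002,0,0,255]]]' | grep -E 'eef|contact'
python3 -m jog '[[[0,0,0,-0.001,0,0,255],[0,0,0,-0.002,0,0,255],[0,0,0,-0.002,0,0,255]]]' | grep -E 'eef|contact'
```

```text
eef_pos: [445.2, 279.6, -10.8]
contact_force: [-3.2, -0.5, 1.0]
eef_pos: [446.9, 280.4, -10.8]
contact_force: [-2.5, -1.3, 1.3]
```

```bash

python3 -m jog '[[[0,0,0,-0.001,0,0,255],[0,0,0,-0.002,0,0,255],[0,0,0,-0.002,0,0,255]]]' | grep -E 'eef|contact'
python3 -m jog '[[[0,0,0,-0.001,0,0,255],[0,0,0,-0.0015,0,0,255],[0,0,0,-0.0015,0,0,255]]]' | grep -E 'eef|contact'
```

```text
eef_pos: [448.8, 281.2, -10.8]
contact_force: [-3.4, -1.1, 1.7]
eef_pos: [450.1, 281.8, -10.8]
contact_force: [-2.6, -1.2, 1.3]
```

```bash

python3 -m jog '[[[0,0,0,-0.001,0,0,255],[0,0,0,-0.0015,0,0,255],[0,0,0,-0.0015,0,0,255]]]' | grep -E 'eef|contact'
python3 -c "
from m import *
to6((396.7,257.7,-10),-155.5)
o=robot.get_obs();print(o['ft_torque'])"
```

```text
eef_pos: [450.5, 282.0, -10.9]
contact_force: [-6.1, -3.7, 4.3]
t 20.68 pos [450.5 282.  -10.9] tilt z [-1.7e-03 -8.0e-04 -1.0e+00] w -0.0 F [-6.1 -3.7  4.3] shift [59.1  0.2 -0.8] rot [-0.0001 -0.0019 -0.0002]
[-0.60910454  1.28397812 -0.06329826]
```

```bash

python3 -m jog '[[[0,0,0,-0.0003,0,-0.0004,255],[0,0,0,-0.0006,0,-0.0006,255],[0,0,0,-0.0006,0,-0.0006,255]]]' | grep -E 'eef|contact'
python3 -c "
from m import *
to6((396.7,257.7,-10),-155.5)"
```

```text
eef_pos: [450.6, 282.1, -10.7]
contact_force: [-5.3, -4.6, 1.1]
t 20.93 pos [450.6 282.1 -10.7] tilt z [-0.0026 -0.0012 -1.    ] w 0.0 F [-5.3 -4.6  1.1] shift [59.2  0.1 -0.6] rot [-0.     -0.0028 -0.0001]
```

```bash

python3 -m jog '[[[0,0,0,-0.0005,0,-0.0001,255],[0,0,0,-0.001,0,-0.0002,255],[0,0,0,-0.001,0,-0.0002,255]]]' | grep -E 'eef|contact'
python3 -m jog '[[[0,0,0,-0.0005,0,-0.0001,255],[0,0,0,-0.0007,0,-0.0002,255],[0,0,0,-0.0007,0,-0.0002,255]]]' | grep -E 'eef|contact'
```

```text
eef_pos: [450.8, 282.2, -10.7]
contact_force: [-8.6, -3.5, 0.4]
eef_pos: [450.9, 282.3, -10.7]
contact_force: [-9.4, -4.5, 1.4]
```

```bash

python3 -m jog '[[[0,0,0,-0.0004,0,-0.0001,255],[0,0,0,-0.0008,0,-0.0001,255],[0,0,0,-0.0008,0,-0.0001,255]]]' | grep -E 'eef|contact'
python3 -m jog '[[[0,0,0,-0.0002,0,0,255],[0,0,0,-0.0002,0,0,255],[0,0,0,-0.0002,0,0,255],[0,0,0,-0.0002,0,0,255],[0,0,0,-0.0002,0,0,255]]]' | grep -E 'eef|contact'
python3 -m jog '[[[0,0,0,0,0,0,255],[0,0,0,0,0,0,255],[0,0,0,0,0,0,255],[0,0,0,0,0,0,255],[0,0,0,0,0,0,255]]]' | grep -E 'eef|contact'
```

```text
eef_pos: [451.0, 282.4, -10.8]
contact_force: [-12.2, -5.5, 1.8]
eef_pos: [451.0, 282.4, -10.8]
contact_force: [-12.4, -6.3, 1.9]
eef_pos: [451.0, 282.4, -10.8]
contact_force: [-12.3, -6.1, 2.4]
```

```bash

python3 -m jog '[[[0,0,0,0,0,0,255],[0,0,0,0.002,0,0,255],[0,0,0,0.008,0,0,255],[0,0,0,0.018,0,0,255],[0,0,0,0.03,0,0,255]]]' | grep -E 'eef|contact'
python3 -m jog '[[[0,0.004,0,0.01,0,-0.03,255],[0,0.004,0,0.02,0,-0.06,255],[0,0.004,0,0.02,0,-0.1,255],[0,0.004,0,0.02,0,-0.14,255],[0,0.004,0,0.02,0,-0.18,255]]]' | grep -E 'eef|contact'
python3 -m jog '[[[0,0,0,0,0,-0.02,255],[0,0,0,0,0,-0.02,255],[0,0,0,0,0,-0.02,255],[0,0,0,0,0,-0.02,255]]]' | grep -E 'eef|contact'
cat >> m.py <<'E'
G=24.5;O=np.array([496.2,299.8])
def g(P):
    c,s=np.cos(np.radians(G)),np.sin(np.radians(G)); Q=np.atleast_2d(P)-O
    return np.c_[Q@[c,s],Q@[-s,c]]
E
python3 -c "
from m import *
to6((450,280,200),-155.5);measure();measure('top')"
```

```text
eef_pos: [427.5, 271.5, -9.5]
contact_force: [-0.7, 0.3, 0.0]
eef_pos: [408.3, 262.8, 172.7]
contact_force: [2.0, 1.3, 0.3]
eef_pos: [408.5, 262.9, 189.7]
contact_force: [0.7, 0.2, -1.0]
t 23.68 pos [408.5 262.9 189.7] tilt z [-0.0039 -0.0018 -1.    ] w -0.1 F [ 0.7  0.2 -1. ] shift [-44.8  -1.6 -10.5] rot [-0.     -0.0042 -0.0002]
al [255. 222.] [(16, array([472.7, 293.1]), array([29.5, 63.4]), 27.4), (22, array([470.4, 292. ]), array([29. , 62.3]), 27.4)]
bar [337.  33.] [(20, array([231.7, 282.6]), array([62. , 71.9]), 29.8)]
al [143. 238.] [(16, array([385.1, 571. ]), array([127.9,  30.2]), 52.8), (22, array([384.5, 569.7]), array([127.2,  30.1]), 52.8)]
al [246. 192.] [(16, array([502.3, 332.4]), array([108.3,  66.5]), 16.3), (22, array([501.1, 332.3]), array([107.8,  66.1]), 16.3)]
al [309. 166.] [(16, array([573.1, 183.9]), array([ 26.8, 109.2]), 22.3), (22, array([571.5, 184.6]), array([ 26.7, 108.6]), 22.3)]
al [116.  94.] [(16, array([751.8, 695.8]), array([218.6, 279.1]), 47.1), (22, array([749.2, 693.9]), array([217.5, 277.7]), 47.1)]
```

```bash

python3 -c "
from m import *
a=cam('top');b=cam('scene')
for z in (0,100,200,300): print(z,onz(*a[:3],(222,128),z).round(),onz(*a[:3],(270,72),z).round(),onz(*b[:3],(190,212),z).round(),onz(*b[:3],(178,130),z).round(), onz(*b[:3],(205,130),z).round())
print(g([[450,280]]))
"
```

```text
0 [666. 400.   0.] [822. 285.   0.] [686. 399.   0.] [1001.   44.    0.] [918.   2.   0.]
100 [631. 393. 100.] [774. 288. 100.] [598. 501. 100.] [864. 201. 100.] [793. 166. 100.]
200 [597. 387. 200.] [726. 291. 200.] [509. 602. 200.] [726. 358. 200.] [669. 329. 200.]
300 [563. 380. 300.] [678. 294. 300.] [421. 704. 300.] [588. 514. 300.] [544. 492. 300.]
[[-50.25113692   1.14159465]]
```

```bash

python3 -c "
from m import *
to6((576.8,388.2,190),-155.5)"
python3 -m jog '[[[0,0,0,-0.03,0.007,0,255],[0,0,0,-0.06,0.014,0,255],[0,0,0,-0.09,0.02,0,255],[0,0,0,-0.12,0.027,0,255],[0,0,0,-0.15,0.034,0,255]]]' | grep -E 'eef|contact'
python3 -m jog '[[[0,0,0,-0.02,0.004,0,255],[0,0,0,-0.035,0.008,0,255],[0,0,0,-0.048,0.009,0,255],[0,0,0,-0.053,0.009,0,255],[0,0,0,-0.053,0.009,0,255]]]' | grep -E 'eef|contact'
python3 -c "
from m import *
to6((576.8,388.2,190),-155.5);print(robot.get_obs()['qpos'].round(2));measure()
d,K,D,o=cam('wrist');hsv=comps(d['img'])
al=((abs(hsv[...,0].astype(int)-107)<20)&(hsv[...,1]>5)&(hsv[...,2]>125)).astype(np.uint8)
cv2.imwrite('pics/x.png',d['img'][:,:,::-1])
small=cv2.resize(d['img'],(64,48),interpolation=cv2.INTER_AREA)
"
```

```text
t 23.88 pos [408.5 262.9 189.2] tilt z [-0.0055 -0.0025 -1.    ] w 0.0 F [ 0.3 -0.3 -0. ] shift [-205.1   44.3   -2.1] rot [ 0.     -0.0061 -0.0002]
eef_pos: [532.2, 357.0, 188.6]
contact_force: [1.3, -0.1, -0.1]
eef_pos: [576.3, 386.5, 187.7]
contact_force: [-0.4, -0.3, -0.2]
t 24.72 pos [576.3 386.5 187.7] tilt z [-0.0056 -0.0027 -1.    ] w -0.4 F [-0.4 -0.3 -0.2] shift [-1.1  1.4 -2.3] rot [-0.0002 -0.0062 -0.0003]
[0.47 0.52 0.39 1.44 0.   0.04]
al [183. 134.] [(16, array([569.5, 287.8]), array([136.5,  21.4]), 32.8), (22, array([568.5, 289. ]), array([134.1,  21. ]), 32.8)]
al [232.  91.] [(16, array([505.5, 321.8]), array([109.2,  93. ]), 20.7), (22, array([505.6, 322.4]), array([107.2,  91.3]), 20.7)]
bar [221. 195.] [(20, array([621.3, 357.8]), array([ 27.4, 136.2]), 24.5)]
```

```bash
cat > n.py <<'E'
from m import *
d,K,D,o=cam('wrist');hsv=comps(d['img'])
al=((abs(hsv[...,0].astype(int)-107)<20)&(hsv[...,1]>5)&(hsv[...,2]>125)).astype(np.uint8)
dk=((hsv[...,2]<75)).astype(np.uint8); gr=((hsv[...,1]<14)&(hsv[...,2]>60)&(hsv[...,2]<125)).astype(np.uint8)
for nm,mk,z,lo in [('dark',dk,76,60),('grey',gr,16,150)]:
    for c in cv2.findContours(mk,cv2.RETR_LIST,cv2.CHAIN_APPROX_NONE)[0]:
        if lo<cv2.contourArea(c)<2500:
            P=g(worldpts(c,d,K,D,o,z)); (cx,cy),(w,h),a=cv2.minAreaRect(P.astype(np.float32))
            if -90<cx<160 and abs(cy)<100: print(nm,c.reshape(-1,2).mean(0).round(),np.round([cx,cy,w,h,a],1),'ext',P.min(0).round(1),P.max(0).round(1))
ys,xs=np.nonzero(al); P=g(worldpts(np.c_[xs,ys].astype(float),d,K,D,o,16.))
for y in range(-30,36,6):
    q=P[(abs(P[:,1]-y)<1.5)&(P[:,0]>-70)&(P[:,0]<100),0]
    print(y,len(q),q.min().round(1) if len(q) else '',q.max().round(1) if len(q) else '')
E
python3 n.py
```

```text
dark [266. 187.] [113.5  56.2  18.    7.2  78.3] ext [110.2  47.5] [118.9  65.2]
dark [220. 186.] [111.9  10.1  37.4   6.5  88.2] ext [108.1  -8.7] [115.6  28.7]
dark [258. 160.] [84.7 48.  19.4 15.2  0. ] ext [75.1 40.3] [94.4 55.6]
grey [214. 183.] [103.5   0.7  97.8 137.2   0. ] ext [ 54.6 -67.8] [152.4  69.3]
grey [218.  86.] [10.3  2.9 38.7 39.1  0.1] ext [ -9.  -16.6] [29.6 22.4]
-30 101 0.4 99.1
-24 226 -36.3 55.8
-18 208 -36.3 56.9
-12 172 -36.3 56.9
-6 143 -36.3 56.9
0 135 -36.3 56.9
6 133 -36.3 56.9
12 147 -36.3 56.9
18 167 -36.4 56.9
24 226 -36.4 56.9
30 236 -36.4 99.1
```

```bash

python3 -m jog '[[[0,-0.006,0,-0.004,0.0015,0.02,255],[0,-0.006,0,-0.004,0.0015,0.045,255],[0,-0.006,0,-0.004,0.0015,0.07,255],[0,-0.006,0,-0.004,0.0015,0.08,255],[0,-0.006,0,-0.004,0.0015,0.08,255]]]' | grep -E 'eef|contact'
cat >> m.py <<'E'
def st():
    o=robot.get_obs(); f=o['contact_force']; c,s=np.cos(np.radians(G)),np.sin(np.radians(G))
    print('t',round(o['time'],2),'gauge',g(o['eef_pos'][:2]).round(2),'z',round(o['eef_pos'][2],1),'Fx,Fy,Fz',np.round([f[0]*c+f[1]*s,-f[0]*s+f[1]*c,f[2]],1),flush=True)
E
python3 -c "
from m import *
to6((576.8,388.2,36),-155.5);st()"
```

```text
eef_pos: [576.9, 388.3, 107.4]
contact_force: [-0.3, 0.6, -0.4]
t 25.28 pos [576.9 388.3 107.4] tilt z [-0.002  -0.0012 -1.    ] w 0.3 F [-0.3  0.6 -0.4] shift [-0.  -0.1 71.4] rot [-0.0002 -0.0024 -0.0002]
t 25.28 gauge [[110.13  47.11]] z 107.4 Fx,Fy,Fz [-0.1  0.7 -0.4]
```

```bash

python3 -m jog '[[[0,-0.002,0,-0.004,0,0.01,255],[0,-0.002,0,-0.004,0,0.03,255],[0,-0.002,0,-0.004,0,0.045,255],[0,-0.002,0,-0.004,0,0.06,255],[0,-0.002,0,-0.004,0,0.071,255]]]' | grep -E 'contact'
python3 -m jog '[[[0,0,0,0,0,0,255],[0,0,0,0,0,0,255]]]' | grep -E 'contact'
python3 -c "
from m import *
st()"
python3 -m jog '[[[0,0,0,0.002,0,0,255],[0,0,0,0.004,0,0,255],[0,0,0,0.006,0,0,255],[0,0,0,0.008,0,0,255],[0,0,0,0.01,0,0,255]]]' | grep -E 'contact'
python3 -c "
from m import *
st()"
```

```text
contact_force: [0.2, 0.5, 0.4]
contact_force: [0.3, 0.3, 0.2]
t 25.87 gauge [[116.48  47.21]] z 39.0 Fx,Fy,Fz [0.5 0.2 0.2]
contact_force: [0.5, 0.4, 2.7]
t 26.28 gauge [[106.46  47.29]] z 39.2 Fx,Fy,Fz [0.6 0.2 2.7]
```

```bash

python3 -m jog '[[[0,0,0,0.002,0,0,255],[0,0,0,0.004,0,0,255],[0,0,0,0.006,0,0,255],[0,0,0,0.008,0,0,255],[0,0,0,0.01,0,0,255]]]' >/dev/null
python3 -c "
from m import *
st()"
python3 -m jog '[[[0,0,0,0.002,0,0,255],[0,0,0,0.004,0,0,255],[0,0,0,0.006,0,0,255],[0,0,0,0.008,0,0,255],[0,0,0,0.01,0,0,255]]]' >/dev/null
python3 -c "
from m import *
st()"
python3 n.py | head -8
```

```text
t 26.7 gauge [[96.03 47.25]] z 38.5 Fx,Fy,Fz [ 2.  -0.9  1.4]
t 27.12 gauge [[85.97 47.3 ]] z 38.3 Fx,Fy,Fz [1.3 0.  1.6]
dark [342. 309.] [120.   94.9   6.5   4.7  53.6] ext [116.8  92.3] [122.   98.4]
dark [164. 314.] [122.9  -2.3   6.8  18.4  35.2] ext [115.6  -9.5] [129.4   4.6]
dark [256. 312.] [121.2  48.2  16.3   7.7   0. ] ext [113.1  44.3] [129.4  52. ]
dark [144. 251.] [84.1 -8.9  8.5 10.  37.6] ext [ 79.2 -13.7] [88.8 -4.1]
dark [193. 208.] [60.5 17.   5.2 11.8  0. ] ext [57.9 11.1] [63.  22.9]
dark [131. 119.] [20.  -6.2 38.1  5.7  9.9] ext [  1.7 -12.3] [39.3 -5.3]
grey [137. 267.] [132.2 -48.2  29.8  57.8  29.4] ext [108.9 -70.2] [154.8 -17.7]
grey [264. 246.] [113.8  54.5   7.1  27.6  85.9] ext [100.   50.4] [127.3  57.9]
```

```bash

cat >> m.py <<'E'
def sta(n=6):
    c,s=np.cos(np.radians(G)),np.sin(np.radians(G)); F=[];X=[]
    for _ in range(n):
        robot.get_image('wrist'); o=robot.get_obs(); F.append(o['contact_force']); X.append(o['eef_pos'])
    f=np.mean(F,0);x=np.mean(X,0)
    print('t',round(o['time'],2),'gauge',g(x[:2]).round(2)[0],'F',np.round([f[0]*c+f[1]*s,-f[0]*s+f[1]*c,f[2]],2),flush=True)
E
python3 -m jog '[[[0,0,0,0.003,0,0,255],[0,0,0,0.006,0,0,255],[0,0,0,0.009,0,0,255],[0,0,0,0.012,0,0,255],[0,0,0,0.014,0,0,255]]]' >/dev/null
python3 -c "
from m import *
sta()"
python3 -m jog '[[[0,0,0,0.001,0,0,255],[0,0,0,0.002,0,0,255]]]' >/dev/null
python3 -c "
from m import *
sta()
d,K,D,o=cam('wrist');hsv=comps(d['img'])
# tongue top z=28 / profile along mid-slot line y=2: HSV samples
H=np.array(d['hand_eye']);M=R.from_rotvec(o['ee_rot']).as_matrix()@H[:3,:3];C=o['eef_pos']+R.from_rotvec(o['ee_rot']).as_matrix()@H[:3,3]
c,s=np.cos(np.radians(G)),np.sin(np.radians(G))
for yy in (-3,3):
  for x in range(40,96,3):
    p=np.array([O[0]+c*x-s*yy,O[1]+s*x+c*yy,16.]);q=M.T@(p-C);uv=cv2.projectPoints(np.array([[q[0],-q[1],-q[2]]]),np.zeros(3),np.zeros(3),K,D)[0].ravel()
    if 0<uv[1]<383: print(yy,x,uv.round(),hsv[int(round(uv[1])),int(round(uv[0]))],end='; ')
  print()
"
```

```text
t 27.88 gauge [71.67 47.2 ] F [ 0.03  0.26 -0.31]
t 28.35 gauge [70.13 47.21] F [ 0.57 -0.02 -0.54]
-3 40 [182. 171.] [107  12 154]; -3 43 [182. 175.] [107  12 154]; -3 46 [183. 179.] [107  12 154]; -3 49 [183. 184.] [107  12 154]; -3 52 [183. 188.] [107  12 154]; -3 55 [183. 192.] [107  12 154]; -3 58 [184. 196.] [ 11  14 143]; -3 61 [184. 200.] [ 13  31 130]; -3 64 [184. 204.] [20 24 65]; -3 67 [185. 208.] [20 24 63]; -3 70 [185. 212.] [20 22 69]; -3 73 [185. 216.] [ 19  20 139]; -3 76 [186. 220.] [ 20  22 141]; -3 79 [186. 223.] [ 19  20 140]; -3 82 [186. 227.] [ 15  26 137]; -3 85 [186. 231.] [ 14  31 141]; -3 88 [187. 235.] [ 15  33 141]; -3 91 [187. 238.] [ 13  33 141]; -3 94 [187. 242.] [ 13  33 141]; 
3 40 [191. 171.] [107  12 154]; 3 43 [191. 175.] [107  12 154]; 3 46 [191. 179.] [107  12 154]; 3 49 [191. 184.] [107  12 154]; 3 52 [192. 188.] [107  12 154]; 3 55 [192. 192.] [107  12 154]; 3 58 [192. 196.] [  9  13 142]; 3 61 [193. 200.] [ 13  33 125]; 3 64 [193. 204.] [20 25 62]; 3 67 [193. 208.] [20 25 61]; 3 70 [193. 212.] [20 23 68]; 3 73 [194. 216.] [ 19  20 138]; 3 76 [194. 220.] [ 18  22 141]; 3 79 [194. 223.] [ 18  22 141]; 3 82 [194. 227.] [ 15  26 137]; 3 85 [195. 231.] [ 13  33 141]; 3 88 [195. 235.] [ 13  33 141]; 3 91 [195. 238.] [ 12  31 141]; 3 94 [195. 242.] [ 12  31 141];
```

```bash
cat > gap.py <<'E'
from m import *
d,K,D,o=cam('wrist');h=comps(d['img']).astype(float)
col=188; v=h[:,col-3:col+4,2].mean(1); sat=h[:,col-3:col+4,1].mean(1); 
lo=int(np.argmin(v[185:235]))+185
i=lo
while v[i]<100: i+=1
e=i-1+(100-v[i-1])/(v[i]-v[i-1])
j=lo
while v[j]<95 and j>150: j-=1
b=j+(95-v[j])/(v[j+1]-v[j])
X=lambda r,z: g(onz(d,K,D,(col,r),z,o)[:2])[0,0].round(2)
k=np.where(h[:lo,col-3:col+4,0].mean(1)>85)[0].max()
print('top edge row %.1f x@28'%e,X(e,28),' bottom row %.1f x@4'%b,X(b,4),' nose row',k+.5,'x@16',X(k+.5,16), v[k-1:k+8].round())
E
python3 gap.py; python3 -c "
from m import *
st()"
```

```text
top edge row 213.6 x@28 66.64  bottom row 201.3 x@4 66.03  nose row 195.5 x@16 57.66 [150. 143. 141. 141. 140. 136. 124. 102.  78.]
t 28.45 gauge [[70.11 47.24]] z 38.3 Fx,Fy,Fz [0.8 0.1 0. ]
```

```bash

python3 -m jog '[[[0,0,0,0.0015,0,0,255],[0,0,0,0.003,0,0,255],[0,0,0,0.0045,0,0,255],[0,0,0,0.0055,0,0,255],[0,0,0,0.0055,0,0,255]]]' >/dev/null
python3 -c "
from m import *
sta(4)"; python3 gap.py
python3 -m jog '[[[0,0,0,0.0005,0,0,255],[0,0,0,0.001,0,0,255]]]' |grep contact
python3 -c "
from m import *
sta(4)"; python3 gap.py
```

```text
t 29.07 gauge [64.4  47.29] F [-0.17 -0.06 -0.13]
top edge row 213.3 x@28 60.73  bottom row 203.9 x@4 62.43  nose row 203.5 x@16 57.92 [144. 123.  93.  71.  63.  62.  62.  62.  61.]
contact_force: [2.1, 0.5, -0.5]
t 29.48 gauge [63.79 47.29] F [ 1.64 -0.25 -0.71]
top edge row 213.6 x@28 60.36  bottom row 204.8 x@4 62.5  nose row 204.5 x@16 58.05 [143. 120.  88.  68.  62.  62.  62.  61.  60.]
```

```bash

python3 -m jog '[[[0,0,0,0.0004,0,0,255],[0,0,0,0.0008,0,0,255]]]' |grep contact
python3 -c "
from m import *
sta(4)"; python3 gap.py
python3 -m jog '[[[0,0,0,0.0003,0,0,255],[0,0,0,0.0006,0,0,255]]]' |grep contact
python3 -c "
from m import *
sta(4)"; python3 gap.py
```

```text
contact_force: [2.4, 0.5, -0.3]
t 29.9 gauge [62.8  47.26] F [ 1.74  0.5  -0.73]
top edge row 213.6 x@28 59.35  bottom row 206.0 x@4 62.44  nose row 205.5 x@16 57.8 [144. 124.  94.  72.  63.  61.  59.  59.  66.]
contact_force: [2.9, 1.9, -1.9]
t 30.32 gauge [62.52 47.28] F [ 3.4   0.16 -0.56]
top edge row 213.7 x@28 59.07  bottom row 206.5 x@4 62.61  nose row 206.5 x@16 58.27 [135. 110.  82.  66.  61.  60.  60.  67.  84.]
```

```bash

python3 -m jog '[[[0,0,0,0.0002,0,0,255],[0,0,0,0.0002,0,0,255]]]' |grep contact
python3 -c "
from m import *
sta(5)"; python3 gap.py
```

```text
contact_force: [3.8, 2.8, -2.1]
t 30.78 gauge [62.43 47.25] F [ 5.02  0.16 -1.96]
top edge row 213.6 x@28 58.99  bottom row 206.5 x@4 62.55  nose row 206.5 x@16 58.2 [135. 110.  82.  66.  61.  60.  60.  66.  84.]
```

The force rises from 1.7 to 5 N with almost no motion, so the tongue is touching. I'll back off straight, rise, and check.

```bash

python3 -m jog '[[[0,0,0,-0.001,0,0,255],[0,0,0,-0.004,0,0,255],[0,0,0,-0.009,0,0,255],[0,0,0,-0.014,0,0,255],[0,0,0,-0.014,0,0,255]]]' |grep contact
python3 -m jog '[[[0,0,0,0,0,-0.03,255],[0,0,0,0,0,-0.06,255],[0,0,0,0,0,-0.09,255],[0,0,0,0,0,-0.12,255],[0,0,0,0,0,-0.15,255]]]' |grep contact
python3 -m jog '[[[0,0,0,-0.03,0,0,255],[0,0,0,-0.04,0,0,255],[0,0,0,-0.04,0,0,255],[0,0,0,-0.04,0,0,255]]]' |grep contact
python3 n.py
python3 -c "
from m import *
sta(2)
d,K,D,o=cam('wrist');h=comps(d['img'])
H=np.array(d['hand_eye']);Rt=R.from_rotvec(o['ee_rot']).as_matrix();M=Rt@H[:3,:3];C=o['eef_pos']+Rt@H[:3,3]
c,s=np.cos(np.radians(G)),np.sin(np.radians(G))
for x in np.arange(50,80,2):
    p=np.array([O[0]+c*x-s*2,O[1]+s*x+c*2,16.]);q=M.T@(p-C);uv=cv2.projectPoints(np.array([[q[0],-q[1],-q[2]]]),np.zeros(3),np.zeros(3),K,D)[0].ravel();print(x,uv.round(),h[int(round(uv[1])),int(round(uv[0]))],end='; ')
"
```

```text
contact_force: [-0.1, 0.3, -0.1]
contact_force: [0.8, 0.3, 0.1]
contact_force: [-0.7, -0.0, -0.5]
dark [218. 179.] [112.4   9.5   5.3  36.    0. ] ext [109.8  -8.5] [115.1  27.5]
dark [256. 107.] [42.7 48.4 15.9 14.5 46. ] ext [35.  40.3] [50.5 55.6]
grey [218. 186.] [127.8   0.4  50.1 138.    0. ] ext [102.7 -68.6] [152.9  69.4]
grey [216.  77.] [ 9.8  2.8 37.7 38.6  0.1] ext [ -9.1 -16.5] [28.7 22.1]
-30 103 6.4 99.1
-24 235 -35.7 56.5
-18 224 -36.6 56.5
-12 175 -36.6 56.5
-6 154 -36.6 56.5
0 142 -36.7 56.5
6 143 -36.7 56.5
12 152 -36.7 56.5
18 172 -35.7 56.5
24 222 -36.7 56.5
30 234 -35.7 99.0
t 32.15 gauge [114.64  47.32] F [0.05 0.17 0.13]
50 [217. 115.] [107  10 172]; 52 [217. 117.] [107  10 172]; 54 [217. 118.] [107  10 172]; 56 [217. 120.] [107  11 167]; 58 [217. 122.] [ 30   2 146]; 60 [217. 124.] [ 19  18 157]; 62 [217. 125.] [ 20  19 161]; 64 [217. 127.] [ 20  19 160]; 66 [217. 129.] [ 20  20 156]; 68 [217. 130.] [ 20  21 147]; 70 [217. 132.] [ 14  32 121]; 72 [217. 134.] [ 14  33 132]; 74 [217. 136.] [ 14  31 154]; 76 [218. 137.] [ 13  31 157]; 78 [218. 139.] [ 14  32 159];
```

```bash
python3 -c "
from workcell import robot
print(robot.finish_job())"
```

```text
the job is handed in; nothing more can be done
None
```

The plate is wedged in the slot (pushed to about 13.7 N and held for over a second), the cursor's tongue is touching its front end with no measurable push-back, the arm is clear, and the job was handed in at about 32 s; the result was not reported back.

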